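# Pin the clamp leaf of an assembly jig

## Robot

A 7-joint arm with a two-finger parallel gripper is mounted at the origin on the work surface. World frame = base frame: x ahead of the robot, y to its left, z up, the work surface at z = 0. Lengths are in m, angles in degrees, forces in N, time in s.
With the tool pointing down it reaches from about 0.425 to 1.025 m from the base axis. Payload 9.4 kg.
Tool frame: the origin (TCP) lies midway between the tips of the shut fingers; the grasp point (between the pads) lies 19 mm behind it (arm.grip_depth is the distance from the TCP to the grasp point, in m); z points along the fingers, y is the line along which they close (so a half turn about z gives the same grasp; the last joint's range is limited). The gripper opens to 85 mm and grips with 20 to 120 N. Pads are 22 mm wide; open, the fingers measure 114 mm over their backs; the gripper's body (76 mm by 85 mm) begins 54 mm behind the grasp point. The pads swing forward as they close: fully open they stand 13 mm farther back than shut.
Start: joints at [66.137, 34.337, -0.143, 91.639, 0.103, 54.024, -4.572], TCP at [0.242, -0.684, 0.231] pointing down, gripper open.
Joint ranges: [-147.43, 147.43], [-19.82, 112.94], [-74.19, 73.91], [6.32, 146.72], [-59.91, 239.91], [6.04, 106.73], [-150.56, 150.56]. Speed limits (degrees/s): [127.2, 127.2, 172.46, 172.46, 180, 180, 180].

## Interface

Orientations are given as a 3x3 rotation matrix whose columns are the frame's x, y, z axes.
In Python, from station import readout, imaging, order, arm gives the robot as it stands.
- The arm moves only by the shell command python3 -m pendant 'ROWS' [FORCE]. ROWS is JSON, a list of rows, each a list of 7 numbers: the turn, a rotation vector about the world's x, y, z in rad, then the shift along the world's x, y, z in mm, then the gripper's target within -1 to 1 (fully open at 1, half-way at 0, shut at -1). In form: [[rx, ry, rz, dx, dy, dz, gripper], ...]. A call has 1 to 12 rows; each row shifts and turns the commanded pose from where the row before left it; what a row does not reach is not made up. A row lasts 1/12 s, in which the tool goes at most 41.7 mm and 7.16 degrees, less where a joint would pass 70% of its speed; a pose out of reach is approached as far as the arm can. A call with a gripper value outside its range is refused whole. The fingers move at their own pace and stop on an object; FORCE is the grip in N (left out, the last holds). Time passes only in rows, so rows that do not move let the fingers close. It gives the time, the measured TCP pose, the force, the opening and the grip force at its end, in the units of the state.
- readout.read_state(): the state, without advancing time (a new reading comes with each control period).
- imaging.read_camera(name): name is "scene" or "top" or "wrist"; returns a dict with "pixels" (400x640x3 uint8, blue, green, red), "depth" (400x640 float32, m along the optical axis (not along the pixel's ray), 0 where there is no reading), "camera_matrix" (3x3 intrinsics, pixels), "k1" (the pictures are not rectified: a ray, as slopes to the right and down, at radius r is drawn at 1 + k1 r^2 times it, then the intrinsics apply), "rvec" (rotation vector, rad) and "tvec" (3), from world to camera coordinates, as OpenCV has them. Camera axes: x right, y down, z forward; pixel columns grow to the right and rows downward; lengths in m; the calibration is good to about 2 mm. A picture is of the moment at which its call begins.
- order.finish_job(): hands the job in; it is judged then, once.
The state is a dict: "t": time; "qpos": joint angles; "joint_vel": joint speeds; "joint_efforts": joint torques, N m; "eef_pos": TCP position; "tool_rot": TCP orientation; "contact_force": force on the tool from outside, world axes, zero at the start; "moment": the same for the moment, N m; "width": finger opening in m; "gripper_force": force on a finger pad.
Only numpy, scipy, OpenCV 4.12 (cv2) and the standard library are available. Lean on these libraries where they do the work, as an engineer would, in place of code of your own. Each camera call takes 0.05 s, during which the arm holds its last target. There are 200 camera calls.

## Task

Swing the raised leaf of the jig all the way down over the part in it, then push the loose steel pin along its trough, through the holes of both ears and of the leaf's tongue between them, until its head is fully home against the saddle block. Leave the pin in place and the leaf locked shut, and do not disturb the other things on the bench.

Things in the scene. Friction and masses are not known exactly. Their poses are not given: they have to be found in the camera images.
- jig: Fixed metal jig, dark base plate 260 x 120 x 12 mm with a hinged leaf on it and a trough out to its -y side. Origin on the bench below the centre of the pin holes; x runs from the leaf's hinge to its free end, y is the way the pin is pushed, z up. The pin line is along y at x = 0, z = 50 mm. Two upright ears, 44 mm wide, 8 thick, tops at z = 76, with 20 mm holes, at y = 13..21 and -21..-13 mm.
- leaf_hinge (a point): Centre of the leaf's hinge axis, which is parallel to the jig's y, at x = -170, y = 0, z = 50 mm in the jig's axes. Axes as the jig's.
- leaf (a joint): Leaf angle, rad: 0 = down, level on its stop, its tongue between the ears and holes in line; grows as the free end rises (starts 0.3 to 0.7). Stiff hinge (0.5 N m): stays where left, 6 N or so on the knob moves it. Aluminium plate 66 mm wide, 10 thick, 135 long from the hinge, then a steel tongue 20 mm thick, 40 high, ending 192 mm from the hinge, with a 20 mm hole at 170 mm.
- knob_top (a point): Centre of the flat top of the round black knob (40 mm across, 20 mm high) on the leaf: 90 mm from the hinge axis along the leaf and 25 mm above the leaf's mid-plane; at x = -80, y = 0, z = 75 mm in the jig's axes when closed. z points out of the leaf's upper face, x to its free end.
- pin: Loose steel pin lying in the trough, 104 mm long, 0.2 kg: shank 16 mm across, 90 long with bevelled tip; flat round head 36 mm across, 14 thick. Origin on its axis, half-way along; its y axis points to the tip (tip at y = 52, head at y = -52 to -38 mm); it may roll. It starts with its tip in the saddle, 4 to 28 mm short of the near ear, and slides freely (about 2 N).
- saddle_end (a point): Centre, on the pin line, of the end face that the pin's head must come up against (jig y = -56, z = 50 mm); axes as the jig's. It belongs to the saddle, an open-topped block 44 mm wide, top at z = 50 mm, from the near ear (y = -21) to y = -56 mm, in which the shank lies. With the pin home, the pin's origin is 38 mm from here towards +y.
- trough_end (a point): Middle of the trough's floor at its open outer end (jig x = 0, y = -160, z = 32 mm); axes as the jig's. The trough runs from here to the saddle, 40 mm wide inside, 50 outside, open on top, side walls to z = 42 mm; the pin's head slides in it and stands up to z = 68 mm.
- bin: Bystander: red plastic bin 160 x 220 x 110 mm, open at the top; origin at the centre of its underside.
- tub: Bystander: green plastic tub 100 mm across and 100 mm high; origin at the centre of its underside.
- driver: Bystander: screwdriver 200 mm long lying on the bench.
- clampbody: Bystander: steel clamp part about 30 x 100 x 32 mm lying on the bench; origin at the centre of its underside.
There are look-alikes about, which are no part of the job. Leave any yellow look-alike of the pin alone.

How it is judged:
By the outcome, as a careful person would: the job done as asked, in the order asked, and still so for the second after the job is handed in, with the robot touching nothing.
It also fails if it takes over 40 s, if anything falls off the work surface, if the arm or the gripper's body presses on something with over 40 N, if the wrist force passes 120 N, or if a joint passes its speed limit or range.

## Working session

There is one attempt and no reset: what is moved stays moved. The work goes in short steps, Python scripts to look and compute and a shell command to move; the robot and the scene stay as the last step left them, time stands still between calls to the robot, and variables do not carry over. Pictures are saved under pics/ and viewed, at most 10 in all, crops included, and the job is handed in when it is done.

```bash
mkdir -p pics; cat > h.py <<'E'
import numpy as np, cv2
from station import readout, imaging, order, arm
def cam(n):
    c=imaging.read_camera(n); R,_=cv2.Rodrigues(np.array(c['rvec'],float)); c['R']=R; c['t']=np.array(c['tvec'],float).reshape(3)
    return c
def pts(c):
    K=np.array(c['camera_matrix'],float)
    h,w=c['depth'].shape; u,v=np.meshgrid(np.arange(w),np.arange(h))
    p=cv2.undistortPoints(np.stack([u,v],-1).reshape(-1,1,2).astype(float),K,np.array([c['k1'],0,0,0,0.])).reshape(h,w,2)
    d=c['depth']; P=np.dstack([p[...,0]*d,p[...,1]*d,d]); W=(P-c['t'])@c['R']; W[d==0]=np.nan
    return W
def save(c,n): cv2.imwrite('pics/'+n,c['pixels'])
E
python3 - <<'E'
from h import *
a=cam('top');b=cam('scene')
cv2.imwrite('pics/top.png',a['pixels']);cv2.imwrite('pics/scene.png',b['pixels'])
np.save('top.npy',pts(a));np.save('scene.npy',pts(b));s=readout.read_state();print(s['t'],s['contact_force'],s['tool_rot'])
for c in(a,b): print(-c['R'].T@c['t'], c['R'][2])
E
```

```text
0.1 [-0.39737731 -0.30941715 -0.38603921] [[ 9.42794669e-01  3.33373367e-01 -6.40587798e-04]
 [ 3.33373936e-01 -9.42793807e-01  1.28683568e-03]
 [-1.74945465e-04 -1.42677710e-03 -9.99998967e-01]]
[0.493797   0.00882903 1.3102529 ] [ 0.06255842 -0.00672632 -0.99801864]
[ 1.11534891 -0.1676643   0.9716431 ] [-0.53175262  0.16308556 -0.83104889]
```

View pics/top.png

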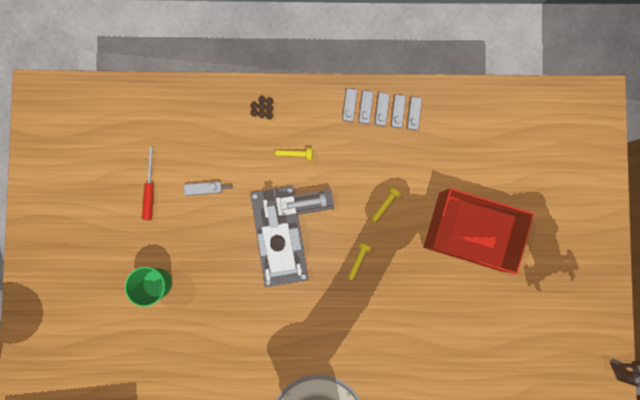

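View pics/scene.png

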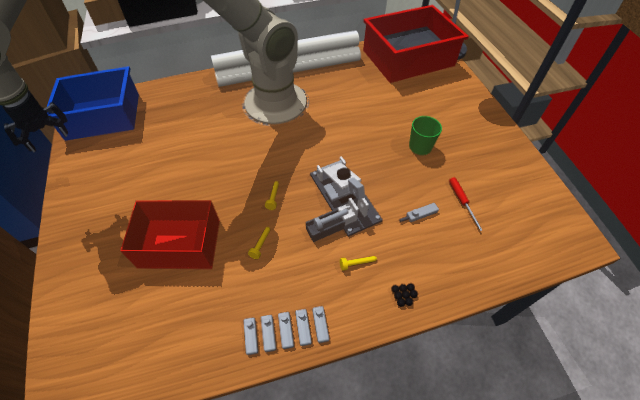

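Top picture: the jig is at (280,235), hinge end near (285,275), knob (278,243), ears ~(275,208), trough running to (333,200) with the steel pin in it at ~(305,203). Candidates for the pin are the steel one in the trough (305,203) and the yellow look-alikes at (295,153), (386,205) and (360,262). I choose the steel one in the trough and check it in a crop.

```bash
python3 - <<'E'
from h import *
im=cv2.imread('pics/top.png');cv2.imwrite('pics/crop.png',cv2.resize(im[175:295,240:345],None,fx=5,fy=5,interpolation=cv2.INTER_CUBIC))
W=np.load('top.npy')
S=W[175:295,240:345]
np.set_printoptions(precision=3,suppress=True)
# base plate: pts at z 6..18mm
m=(abs(S[...,2]-.012)<.004)
print(m.sum()); q=S[m][:,:2]
# dark pixels
hsv=cv2.cvtColor(im[175:295,240:345],cv2.COLOR_BGR2HSV)
m2=(S[...,2]>.007)&(hsv[...,1]<90)
# knob: black round
g=im[175:295,240:345].max(2)
k=(g<45)&(S[...,2]>.06)
P=S[k];print('knob',k.sum(),np.median(P,0),P.mean(0))
for v in range(185,285,3): print(v,' '.join('%3d'%round(1000*z) if z==z else ' --' for z in W[v,248:338:3,2]))
for (u,v) in [(248,190),(333,190),(333,210),(303,283),(262,285)]: print(u,v,W[v,u])
E
```

```text
1535
knob 0 [nan nan nan] [nan nan nan]
185  -3   3  -1   5   3   0   4  -3  -3   4  -3   1  -1  -2   4  -5  -2   5   4   0   1   4  -1   2   3  -4  -1  -1  -1  -4
188   0   3  -1   2   1   0  -1   3   0   0  15  10   9  13  15   3   0  -4   2   1   6   2  -1  -1  -6  -2  -1  -2  -1  -1
191   0  -1   1   6  13  11  16  14  11  23  10  17  12   9  16  13   2  -1  -1  -4   1  -2   0   6  39  41  41  42  -3  -3
194   4  17  18  10  20  10   8  15  13  10  12  14   7  14  16  11   2  -1  42  43  45  42  38  30  59  59  29  31  32  -2
197  -4  14  14  11  13  14   7  13  11  11  13   9   9  11  49  52  37  --  29  34  31  36  33  36  70  67  35  34  32  -1
200   0   9  15  12  13  10  76   7  12  15  79  49  51  48  52  48  35  30  33  52  56  61  56  58  69  66  34  29  38   2
203  -1   2  13  11  15  14  74 125 125  17  78  49  40  55  53  56  59  62  61  54  61  57  59  54  54  62  30  35  31   3
206  -2  -4  19  15  12   9  78 142 142 120  76  39  40  57  57  58  54  53  47  36  33  31  31  35  38  53  29  30  29   2
209  -3  -1  18  15  14  15  77 142 142 130  79  77  41  43  47  52 
[... 2697 characters left out ...]
60  57  58  57  16  10  11  13  12  65  16   8  -4  -1  -1  --  -5  -1   1   3   2  -1
278  -2  -2  -1  -2   0   9  13  56  16  16  13  11   8   8  15  14  12   9  20  11  11   1  -2   1  -1   0  -2   0   0  -4
281  -1  -1  -1   1   5   0  16  18  13   9  13  14  12  14  13   9  16  15   2   0   0  -2  -2   6  -3   2  -1  -1   0  -4
284   4  -1  -2   2  -2   3   8  22  12  14  10  12   0   4  -2  -2  -2  -3   1   5  -1   1  -6   3   2  -2  -5  -7  -1  -2
248 190 [0.625 0.197 0.001]
333 190 [ 0.627 -0.037  0.002]
333 210 [ 0.572 -0.038 -0.003]
303 283 [0.372 0.043 0.001]
262 285 [0.366 0.154 0.002]
  return _methods._mean(a, axis=axis, dtype=dtype,
  ret = um.true_divide(
<stdin>:15: RuntimeWarning: Mean of empty slice.
```

View pics/crop.png

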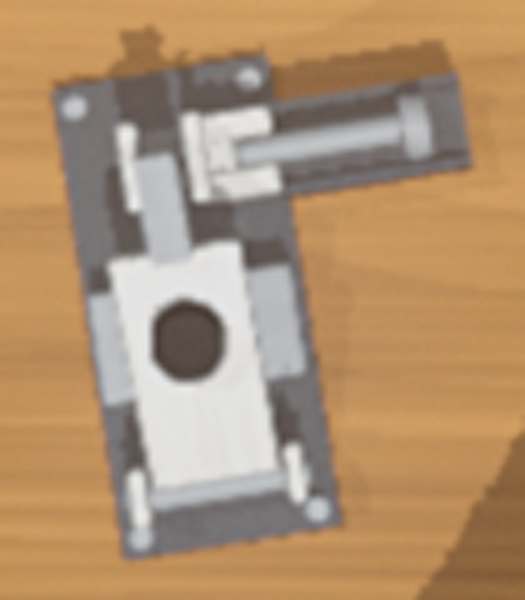

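The crop confirms the steel pin: head at crop (413,127), i.e. px (322.6,200.4), with the tip in the saddle at px (287,205). The knob is at px (277.5,243). Next I compute the jig pose.

```bash
cat > m.py <<'E'
from h import *
np.set_printoptions(precision=4,suppress=True)
def ray(c,px,z):
    p=cv2.undistortPoints(np.array(px,float).reshape(-1,1,2),np.array(c['camera_matrix'],float),np.array([c['k1'],0,0,0,0.])).reshape(-1,2)
    d=np.c_[p,np.ones(len(p))]@c['R']; o=-c['R'].T@c['t']; return o+d*((z-o[2])/d[:,2])[:,None]
E
python3 - <<'E'
from m import *
c=cam('top'); f=lambda L:[(240+x/5-.4,175+y/5-.4) for x,y in L]
B=ray(c,f([(55,88),(265,58),(340,520),(125,558)]),.012); print(B, 'w',np.linalg.norm(B[0]-B[1]),np.linalg.norm(B[2]-B[3]),'l',np.linalg.norm(B[0]-B[3]),np.linalg.norm(B[1]-B[2]))
T=ray(c,f([(455,75),(470,165)]),.042);te=T.mean(0);print('trough end',te,np.linalg.norm(T[0]-T[1]))
x=(B[0]-B[3]+B[1]-B[2])[:2];x/=np.linalg.norm(x);y=np.array([-x[1],x[0]])
print('yaw',np.degrees(np.arctan2(x[1],x[0])))
o=te[:2]+.16*y; print('origin',o, 'plate mid in jig', (B.mean(0)[:2]-o)@np.c_[x,y])
J=lambda P:(P[:,:2]-o)@np.c_[x,y]
H=ray(c,f([(398,95),(425,95),(432,155),(405,158)]),.05);print('head z50',J(H)*1000)
print('tip',J(ray(c,f([(235,150)]),.05))*1000)
S=pts(c)[175:295,240:345]; k=(S[...,2]>.1)
P=S.reshape(-1,3);P=P[~np.isnan(P[:,0])];Q=J(P)*1000;z=P[:,2]*1000
m=(abs(Q[:,1]+135)<25)&(abs(Q[:,0])<20)&(z>58); print('head depth',m.sum(),np.percentile(Q[m],[5,50,95],axis=0),np.median(z[m]))
m=(z>71)&(z<82)&(abs(Q[:,0])<30);print('ears',np.percentile(Q[m],[5,50,95],axis=0))
i=c['pixels'][175:295,240:345].max(2)<75
kk=i&(S[...,2]>.095);K=S[kk];print('knob',len(K),K.mean(0),J(K).mean(0)*1000,K[:,2].min(),K[:,2].max())
m=(abs(Q[:,1])<33)&(abs(Q[:,0]+120)<22)&(z>55);p=np.polyfit(Q[m,0],z[m],1);print('leaf slope',np.arctan(p[0]))
E
```

```text
[[0.618  0.1879 0.012 ]
 [0.6354 0.0737 0.012 ]
 [0.3852 0.0305 0.012 ]
 [0.3641 0.146  0.012 ]] w 0.11559117824558811 0.11748707060092581 l 0.2573106813471898 0.25395045830025476
trough end [ 0.5998 -0.0335  0.042 ] 0.04878904680933883
yaw 9.582208193576877
origin [0.5732 0.1243] plate mid in jig [-0.0739 -0.0025]
head z50 [[  17.9053 -127.9976]
 [  15.6357 -142.1313]
 [ -16.4263 -140.6927]
 [ -15.7288 -126.3271]]
tip [[  2.735  -38.2006]]
head depth 75 [[ -13.5413 -139.6848]
 [   0.1031 -132.2507]
 [  13.1194 -112.9603]] 64.51511694885498
ears [[-19.2956 -22.852 ]
 [  0.6647 -16.7367]
 [ 20.7971  17.8829]]
knob 3 [0.4989 0.1065 0.1106] [-76.2308  -5.2364] 0.10809924741889572 0.11285962384312134
leaf slope 0.6820999263710362
```

```bash
python3 -m pendant '[[0,0,0.1164,22,33,0,-1],[0,0,0.1164,22,33,0,-1],[0,0,0.1164,22,33,0,-1],[0,0,0.1164,22,33,0,-1],[0,0,0.1164,22,33,0,-1],[0,0,0.1164,22,33,0,-1],[0,0,0.1164,22,33,0,-1],[0,0,0.1164,22,33,0,-1],[0,0,0.1164,22,33,0,-1],[0,0,0.1164,22,33,0,-1],[0,0,0.1164,22,33,0,-1],[0,0,0.1164,22,33,0,-1]]' 60
python3 -m pendant '[[0,0,0,-2.5,33,0,-1],[0,0,0,-2.5,33,0,-1],[0,0,0,-2.5,33,0,-1],[0,0,0,-2.5,33,0,-1],[0,0,0,-2.5,33,0,-1],[0,0,0,-2.5,33,0,-1],[0,0,0,-2.5,33,0,-1],[0,0,0,-2.5,33,0,-1],[0,0,0,-2.5,33,0,-1],[0,0,0,-2.5,33,0,-1],[0,0,0,-2.5,33,0,-1],[0,0,0,0,0,0,-1]]'
python3 - <<'E'
from m import *
c=cam('wrist');save(c,'w1.png');s=readout.read_state();print(s['tool_rot'],s['qpos'],s['width'])
b=cam('scene');K=ray(b,[(344,173)],.110);print(K)
E
```

```text
t: 1.15
eef_pos: [0.5062, -0.2859, 0.2313]
tool_rot: [[-0.17, 0.985, -0.0], [0.985, 0.17, -0.0], [-0.0, -0.0, -1.0]]
contact_force: [0.3, 0.3, 0.6]
width: -0.0
gripper_force: 0.0
t: 2.15
eef_pos: [0.4777, 0.0822, 0.2318]
tool_rot: [[-0.173, 0.985, 0.001], [0.985, 0.173, 0.003], [0.003, 0.002, -1.0]]
contact_force: [-0.1, -0.1, 0.6]
width: 0.0
gripper_force: 0.0
[[-0.171   0.9853  0.0006]
 [ 0.9853  0.171   0.0013]
 [ 0.0012  0.0008 -1.    ]] [  5.8238  19.9767 -28.4359 121.2338  14.0266  41.8428 -21.8381] -5.731004040210842e-05
[[0.4885 0.103  0.11  ]]
```

View pics/w1.png

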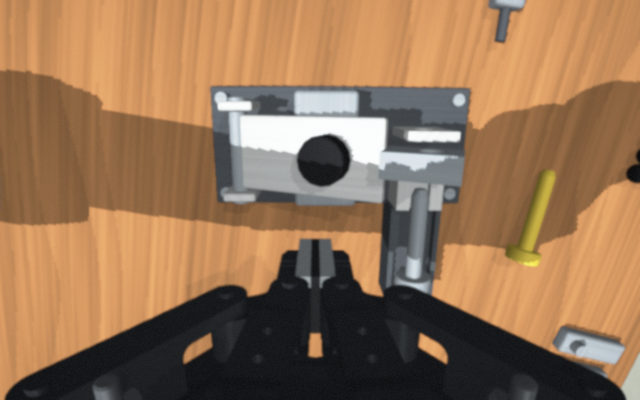

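The wrist picture shows the knob at (324,160), the leaf raised and the pin with its head at (413,280). The tool axes line up with the jig. I refine the knob and head from this view's depth.

```bash
python3 - <<'E'
from m import *
c=cam('wrist');W=pts(c);g=c['pixels'].max(2)
m=np.zeros(g.shape,bool);m[130:190,295:355]=True;m&=(g<50)&(W[...,2]>.07)
P=W[m];print(len(P),P.mean(0),np.percentile(P,[3,50,97],axis=0))
q=np.c_[P,np.ones(len(P))];n=np.linalg.lstsq(np.c_[P[:,:2],np.ones(len(P))],P[:,2],rcond=None)[0];print('slope',np.arctan(np.hypot(*n[:2])),n)
y,x=np.nonzero(m);print('px',x.mean(),y.mean(),ray(c,[(x.mean(),y.mean())],.11))
L=np.zeros(g.shape,bool);L[118:185,245:290]=True;L&=W[...,2]>.05;P=W[L];n=np.linalg.lstsq(np.c_[P[:,:2],np.ones(len(P))],P[:,2],rcond=None)[0];print('leaf',np.arctan(np.hypot(*n[:2])))
H=W[265:296,395:435].reshape(-1,3);H=H[(H[:,2]>.055)&(H[:,2]<.085)];print('head',len(H),np.percentile(H,[3,50,97],axis=0))
for px,z in [((212,87),.012),((470,87),.012),((218,203),.012)]: print(ray(c,[px],z))
E
```

```text
1408 [0.4799 0.1049 0.1091] [[0.4635 0.0904 0.1032]
 [0.4796 0.1033 0.1089]
 [0.4973 0.1235 0.1155]]
slope 0.2557716296767447 [ 0.2602 -0.0265 -0.0129]
px 323.87997159090907 155.8622159090909 [[0.48   0.1051 0.11  ]]
leaf 0.42747402272416973
head 580 [[ 0.5791 -0.0125  0.0556]
 [ 0.5927 -0.0033  0.0632]
 [ 0.6079  0.0057  0.0681]]
[[0.3642 0.1401 0.012 ]]
[[0.616  0.1837 0.012 ]]
[[0.3821 0.0223 0.012 ]]
```

```bash
python3 -m pendant '[[0,0,0,0,4,-10,-1],[0,0,0,0,4,-20,-1],[0,0,0,0,4,-20,-1],[0,0,0,0,4,-20,-1],[0,0,0,0,4,-20,-1],[0,0,0,0,0,-18,-1],[0,0,0,0,0,0,-1]]'
python3 -m pendant '[[0,0,0,2,0.4,-6,-1],[0,0,0,3,0.5,-6,-1],[0,0,0,3,0.5,-6,-1],[0,0,0,2,0.3,-6,-1],[0,0,0,2,0.3,-6,-1]]'
```

```text
t: 2.88
eef_pos: [0.4766, 0.0941, 0.12]
tool_rot: [[-0.164, 0.986, -0.005], [0.987, 0.164, -0.001], [-0.0, -0.005, -1.0]]
contact_force: [-0.3, -0.8, 0.5]
width: 0.0002
gripper_force: 0.0
t: 3.3
eef_pos: [0.4916, 0.0976, 0.0935]
tool_rot: [[-0.164, 0.986, 0.003], [0.986, 0.164, 0.001], [0.0, 0.003, -1.0]]
contact_force: [1.6, 0.5, 4.0]
width: -0.0002
gripper_force: 1.7
```

```bash
python3 -m pendant '[[0,0,0,1,2,-5,-1],[0,0,0,1,2,-5,-1],[0,0,0,0,2,-4,-1],[0,0,0,0,0,-3,-1],[0,0,0,0,0,-2,-1],[0,0,0,0,0,0,-1]]'
```

```text
t: 3.8
eef_pos: [0.4923, 0.1042, 0.075]
tool_rot: [[-0.166, 0.986, 0.001], [0.986, 0.166, 0.0], [-0.0, 0.001, -1.0]]
contact_force: [-0.9, -0.3, 12.3]
width: -0.0002
gripper_force: 6.3
```

```bash
python3 -m pendant '[[0,0,0,0,0,-2,-1],[0,0,0,0,0,-1,-1],[0,0,0,0,0,0,-1]]'
```

```text
t: 4.05
eef_pos: [0.4925, 0.1042, 0.0746]
tool_rot: [[-0.166, 0.986, 0.004], [0.986, 0.166, -0.0], [-0.001, 0.004, -1.0]]
contact_force: [-8.1, -1.6, 56.6]
width: -0.0001
gripper_force: 28.1
```

```bash
python3 -m pendant '[[0,0,0,0,0,8,-1],[0,0,0,0,0,22,-1],[0,0,0,0,0,30,-1],[0,0,0,9,-18,18,-1],[0,0,0,18,-26,0,-1],[0,0,0,18,-26,0,-1],[0,0,0,18,-26,0,-1],[0,0,0,18,-26,0,-1],[0,0,0,18,-24,0,-1],[0,0,0,9,-9,0,-1],[0,0,0,0,0,0,-1]]'
python3 - <<'E'
from m import *
c=cam('wrist');save(c,'w2.png');W=pts(c);np.save('w2.npy',W)
c=cam('top');W=pts(c)[175:295,240:345].reshape(-1,3);o=np.array([.5732,.1243]);a=np.radians(9.7);x=np.array([np.cos(a),np.sin(a)]);y=np.array([-x[1],x[0]])
Q=(W[:,:2]-o)@np.c_[x,y]*1000
m=(abs(Q[:,0]+120)<18)&(abs(Q[:,1])<28);print('leaf z',np.polyfit(Q[m,0],W[m,2]*1000,1),np.median(W[m,2]))
m=(abs(Q[:,0])<15)&(abs(Q[:,1])<6);print('tongue z',np.nanmedian(W[m,2]))
cv2.imwrite('pics/t2.png',cv2.resize(c['pixels'][175:295,240:345],None,fx=5,fy=5))
E
```

```text
t: 4.97
eef_pos: [0.6012, -0.0545, 0.1485]
tool_rot: [[-0.161, 0.987, -0.0], [0.987, 0.161, -0.001], [-0.001, -0.0, -1.0]]
contact_force: [0.1, -0.0, -1.2]
width: 0.0003
gripper_force: 0.0
leaf z [-0.0185 52.8214] 0.05506561442974719
tongue z 0.07002036444193664
```

View pics/w2.png

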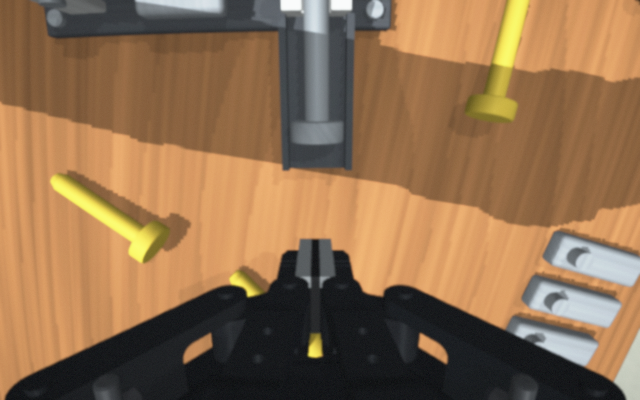

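The picture shows the pin head at (317,133) in line with the finger tips (column 316), the yellow look-alikes clear, and the leaf level (plate top 55 mm, tongue top 70 mm). I descend behind the head and push.

```bash
python3 -m pendant '[[0,0,0,0,0,-15,-1],[0,0,0,0,0,-25,-1],[0,0,0,0,0,-25,-1],[0,0,0,0,0,-22,-1],[0,0,0,0,0,-15,-1],[0,0,0,0,0,0,-1]]'
python3 -m pendant '[[0,0,0,-1.6,9.5,0,-1],[0,0,0,-1.6,9.5,0,-1],[0,0,0,-1.6,9.5,0,-1],[0,0,0,-1.6,9.5,0,-1],[0,0,0,0,0,0,-1]]'
```

```text
t: 5.57
eef_pos: [0.5974, -0.0492, 0.0446]
tool_rot: [[-0.168, 0.986, -0.005], [0.986, 0.168, 0.001], [0.002, -0.005, -1.0]]
contact_force: [0.0, 0.3, 0.1]
width: 0.0002
gripper_force: 0.0
t: 5.98
eef_pos: [0.5938, -0.01, 0.0484]
tool_rot: [[-0.168, 0.986, 0.002], [0.986, 0.168, 0.002], [0.001, 0.002, -1.0]]
contact_force: [-0.4, 0.1, 0.7]
width: -0.0004
gripper_force: 0.0
```

```bash
python3 -m pendant '[[0,0,0,-0.8,5,-1,-1],[0,0,0,-0.8,5,-1,-1],[0,0,0,-0.8,5,0,-1]]'
python3 -m pendant '[[0,0,0,-0.8,5,0,-1],[0,0,0,-0.8,5,0,-1],[0,0,0,-0.8,5,0,-1]]'
python3 - <<'E'
from m import *
c=cam('wrist');save(c,'w3.png')
E
```

```text
t: 6.23
eef_pos: [0.5914, 0.0011, 0.0454]
tool_rot: [[-0.164, 0.986, 0.0], [0.986, 0.164, -0.001], [-0.001, 0.0, -1.0]]
contact_force: [0.7, -2.8, 1.8]
width: 0.0003
gripper_force: 1.1
t: 6.48
eef_pos: [0.5889, 0.0167, 0.0453]
tool_rot: [[-0.165, 0.986, -0.0], [0.986, 0.165, -0.0], [-0.0, -0.0, -1.0]]
contact_force: [0.6, -1.9, 1.7]
width: -0.0002
gripper_force: 1.2
```

View pics/w3.png

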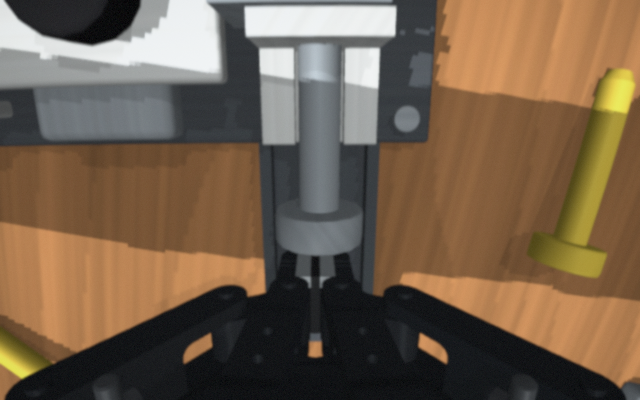

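The pin moves along (head at (318,225), shank entering the near ear at (318,45)) with a push of about 2 N.

```bash
python3 -m pendant '[[0,0,0,-0.8,4,0,-1],[0,0,0,-0.8,4,0,-1],[0,0,0,-0.7,4,0,-1]]'
python3 -m pendant '[[0,0,0,-0.7,4,0,-1],[0,0,0,-0.7,4,0,-1],[0,0,0,-0.5,3,0,-1]]'
```

```text
t: 6.78
eef_pos: [0.5865, 0.0287, 0.0452]
tool_rot: [[-0.165, 0.986, -0.0], [0.986, 0.165, -0.0], [-0.0, -0.0, -1.0]]
contact_force: [0.7, -1.8, 0.8]
width: -0.0002
gripper_force: 1.0
t: 7.03
eef_pos: [0.5846, 0.0401, 0.0453]
tool_rot: [[-0.165, 0.986, -0.0], [0.986, 0.165, 0.0], [0.0, -0.0, -1.0]]
contact_force: [0.5, -0.7, 1.5]
width: 0.0002
gripper_force: 1.0
```

```bash
python3 -m pendant '[[0,0,0,-0.3,2,0,-1],[0,0,0,-0.3,2,0,-1]]'
python3 -m pendant '[[0,0,0,-0.3,2,0,-1],[0,0,0,0,0,0,-1]]'
python3 -m pendant '[[0,0,0,-0.3,2,0,-1],[0,0,0,0,0,0,-1]]'
```

```text
t: 7.2
eef_pos: [0.5843, 0.0417, 0.0453]
tool_rot: [[-0.164, 0.986, -0.0], [0.986, 0.164, -0.003], [-0.002, -0.001, -1.0]]
contact_force: [3.0, -12.5, 4.1]
width: -0.0001
gripper_force: 6.5
t: 7.37
eef_pos: [0.5843, 0.0417, 0.0454]
tool_rot: [[-0.162, 0.987, -0.0], [0.987, 0.162, -0.005], [-0.005, -0.001, -1.0]]
contact_force: [2.9, -13.5, 2.2]
width: 0.0003
gripper_force: 6.4
t: 7.53
eef_pos: [0.5843, 0.0417, 0.0454]
tool_rot: [[-0.16, 0.987, -0.0], [0.987, 0.16, -0.007], [-0.007, -0.001, -1.0]]
contact_force: [4.1, -18.4, 3.0]
width: -0.0002
gripper_force: 9.1
```

```bash
python3 - <<'E'
from m import *
c=cam('wrist');save(c,'w4.png')
E
```

```text
(no output)
```

View pics/w4.png

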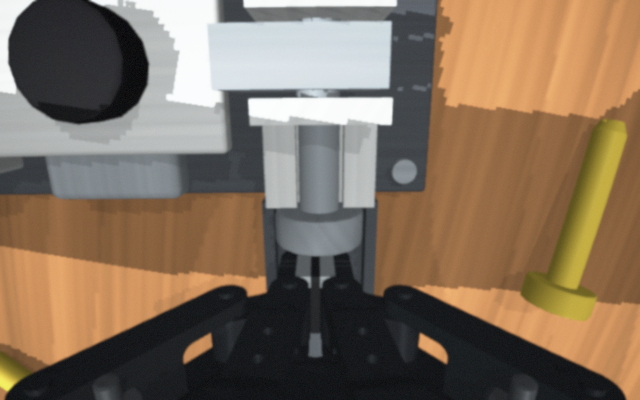

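The head meets the saddle's end (row 207), and the shank shows in the gaps on both sides of the tongue (rows 93 and 20), so the pin looks home. I back off and check.

```bash
python3 -m pendant '[[0,0,0,1,-6,0,-1],[0,0,0,2,-12,0,-1],[0,0,0,2,-12,0,-1],[0,0,0,0,0,20,-1],[0,0,0,0,0,30,-1],[0,0,0,0,-10,35,-1],[0,0,0,0,-20,20,-1],[0,0,0,0,-20,0,-1],[0,0,0,0,-15,0,-1],[0,0,0,0,0,0,-1]]'
python3 - <<'E'
from m import *
c=cam('top');cv2.imwrite('pics/t3.png',cv2.resize(c['pixels'][165:295,240:400],None,fx=4.5,fy=4.5,interpolation=cv2.INTER_CUBIC))
c=cam('wrist');save(c,'w5.png')
E
```

```text
t: 8.42
eef_pos: [0.5883, -0.0523, 0.1505]
tool_rot: [[-0.16, 0.987, 0.0], [0.987, 0.16, -0.002], [-0.002, -0.0, -1.0]]
contact_force: [0.1, -0.4, -0.6]
width: 0.0001
gripper_force: 0.0
```

View pics/w5.png

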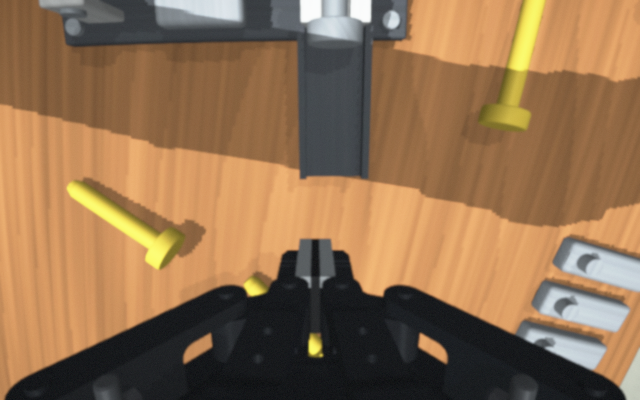

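View pics/t3.png

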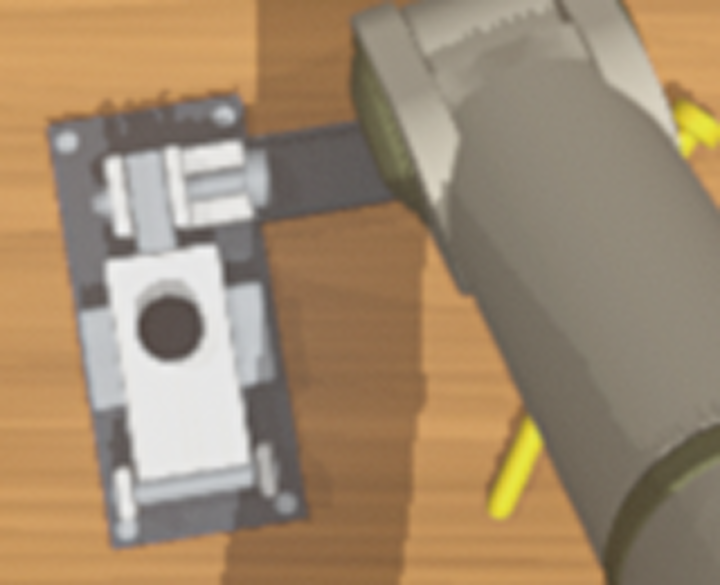

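The pin's head (258,185) sits flush on the saddle, its tip protrudes past the far ear at (102,203), and the leaf is down. I hand the job in.

```bash
python3 -c "
from station import order
print(order.finish_job())"
```

```text
the job is handed in; nothing more can be done
None
```

The leaf is down on its stop and the pin is through both ears and the tongue with its head against the saddle; I touched none of the other things, and handed the job in at about 8.5 s of robot time (no verdict was returned).

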